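# Snap a wire spool's sprung arbor into its dispenser

## Task

Load the wire spool into the dispenser: bring it over the cheeks, press its red sprung plunger into the groove of the tall cheek until the other end clears the low cheek, slide it down and let it spring out so that the plunger sits in the tall cheek's recess and the fixed pin is fully home in the low cheek's recess. Do it gently: do not drive the plunger hard against its end stop or ram the spool into the dispenser. Then let go, leaving the other things on the table where they are.

Things in the scene. Friction and masses are not known exactly. Their poses are not given: they have to be found in the camera images.
- spool: Copper wire spool on a sprung arbor, 140 g, 107 mm long, lying on the table. Origin on its axis, mid drum, 21 mm up at the start; local x along the arbor to the red plunger. Drum (grip here) 34 mm diameter, x = -26 to 26 mm; white octagonal flanges 42 mm over flats (45 over corners) at x = 26 to 30 and -26 to -30. It may turn about its axis.
- pin_tip (a point): Nose of the fixed steel pin, on the axis at x = -45 mm of the spool. Round-nosed pin 10 mm diameter, 7 mm long, standing out of a steel collar 22 mm diameter (outer face at x = -38 mm).
- plunger_tip (a point): Round slippery tip of the red plunger, 10 mm diameter, at x = 62 mm of the spool when free; it comes out of a dark sleeve ending at x = 38. It slides in 18 mm to a hard stop: 2 N starts it, then 0.3 N per mm, 7.4 N at the stop. From pin_tip: 107 mm free, 105 fitted, 89 at the stop.
- dispenser: Dispenser fixed to the table: blue base 76 x 176 x 8 mm, origin at the centre of its underside; local y to the tall cheek, z up. The aluminium yoke with both cheeks (50 mm wide) is clamped on it up to 18 mm off-centre along y. That shift is not measured: find it by touch. Yoke floor between the cheeks at z = 14 mm. Fitted spool, unshifted: origin at y = -7, z = 59.5 mm, level.
- tall_point (a point): Nominal point fixed to the base at y = 49, z = 64 mm: where the groove floor of the tall cheek would be, level with its recess, if the yoke is unshifted. Tall cheek: inner face at y = 45, top z = 120; open-topped groove 15 mm wide, 4 mm deep, from the top to z = 54.5; at its foot a blind 15 x 19 mm (high) recess, 8 mm deep from the face, centred at z = 64, floor z = 54.5.
- low_point (a point): Nominal point fixed to the base at y = -45, z = 64 mm: mouth of the low cheek's recess if the yoke is unshifted. Low cheek: inner face y = -45, top z = 80; blind recess 15 x 19 mm (high), 9 mm deep, floor z = 54.5. With the plunger on the groove floor it must be in by 13 to 18 mm for the pin to pass this cheek. Fitted: collar on this face, plunger in 2 mm, pins on the recess floors.
- hex_key_set: Bystander: blue folding hex key set, 25 x 85 x 20 mm, origin at the centre of its underside.
- kapton_roll: Bystander: orange tape roll lying flat, 78 mm diameter, 19 mm high, origin at the centre of its underside.
- marker_1: Bystander: blue and white marker pen, 17 x 135 x 16 mm, lying; origin at the centre of its underside.
- dropper_bottle: Bystander: amber dropper bottle, 34 mm diameter, 102 mm high, upright; origin at the centre of its underside.

How it is judged:
By the outcome, as a careful person would: the job done as asked, in the order asked, and still so for the second after the job is handed in, with the robot touching nothing.
It also fails if it takes over 46 s, if anything falls off the work surface, if the arm or the gripper's body presses on something with over 40 N, if the wrist force passes 120 N, or if a joint passes its speed limit or range.

## Robot

A 6-joint arm with a two-finger parallel gripper is mounted at the origin on a cart in front of the work surface, level with it; the furniture and walls round the work are solid. World frame = base frame: x ahead of the robot, y to its left, z up, the work surface at z = 0. Lengths are in m, angles in rad, forces in N, time in s.
With the tool pointing down it reaches from about 0.275 to 0.85 m from the base axis. Payload 5.2 kg.
Tool frame: the origin (TCP) lies midway between the tips of the shut fingers; the grasp point (between the pads) lies 19 mm behind it (r.grasp_offset is the distance from the TCP to the grasp point, in m); z points along the fingers, y is the line along which they close (so a half turn about z gives the same grasp; the last joint's range is limited). The gripper opens to 85 mm and grips with 20 to 120 N. Pads are 22 mm wide; open, the fingers measure 114 mm over their backs; the gripper's body (76 mm by 85 mm) begins 54 mm behind the grasp point. The pads swing forward as they close: fully open they stand 13 mm farther back than shut.
Start: joints at [-1.495, 0.259, 1.535, -0, 1.348, -0.203], TCP at [0.151, -0.529, 0.231] pointing down, gripper open.
Joint ranges: [-3.14, 3.14], [-0.91, 2.08], [0.19, 2.58], [-1.22, 4.36], [0.22, 2.71], [-3.12, 3.12]. Speed limits (rad/s): [2.57, 2.57, 3.14, 3.14, 3.14, 3.14].

## Interface

Orientations are given as a unit quaternion [w, x, y, z].
In Python, from station import r gives the robot as it stands. The module is installed in compiled form; this text tells all that it offers.
- The arm moves only by the tool play_rows, never from a script. Its argument "series" is one flat list of numbers, 7 for each row, row after row: the shift along the tool's x, y, z in m, then the turn, a rotation vector about the tool's x, y, z in degrees, then the closure, from -1 (fully open) to 1 (shut), so that 0 is half open. In form: [dx, dy, dz, ax, ay, az, hand, dx, dy, dz, ax, ay, az, hand, ...]. A call has exactly 10 rows; each row shifts and turns the commanded pose from where the row before left it, along the tool's axes as they then stand; what a row does not reach is not made up. A row lasts 1/8 s, in which the tool goes at most 62.5 mm and 10.7 degrees, less where a joint would pass 70% of its speed; a pose out of reach is approached as far as the arm can. A call with a gripper value outside its range is refused whole. The fingers move at their own pace and stop on an object; "grip_force" is the grip in N (left out, the last holds). Time passes only in rows, so rows that do not move let the fingers close, or fill a call up. It gives the time, the measured TCP pose, the force and the opening at its end, in the units of the state.
- r.observe(): the state, without advancing time (a new reading comes with each control period).
- r.grab_frame(name): name is "scene" or "top" or "wrist"; returns the picture (400x640x3 uint8, red, green, blue); there is no depth.
- r.calibration(name): a dict with "camera_matrix" (3x3 intrinsics, pixels), "R" (3x3) and "t" (3): a world point X has camera coordinates R X + t. Camera axes: x right, y down, z forward; pixel columns grow to the right and rows downward; lengths in m; the calibration is good to about 2 mm. The wrist camera is an equidistant fisheye: a pixel r from the principal point sees the ray r / f radians off the axis. A picture is of the moment at which its call begins: read the wrist's pose just before it. calibration takes no time and is no camera call; for the wrist camera it gives the pose at the moment of the call.
- r.job_done(): hands the job in, once; it reports no verdict.
Trained networks look in the newest picture that a camera, given by its name, has taken for a name from the list of things; names that differ only in an ending like _2 or _b are one class to them, and where a whole thing is asked for, a point or a joint stands for the part that bears it (a point fixed in the world has none). Each returns a list of dicts, best first, with "conf" (0 to 1); they miss things now and then, are a little off and sometimes report something else, mostly with a low value. They report only what shows in the picture. A call takes as long as a camera call.
- r.recognise(camera, query): "at" ([x, y, z] in m, in the coordinates of the camera as it stood for that picture, good to about 4 mm: the middle of the surface that is visible of it).
The state is a dict: "clock": time; "joint_pos": joint angles; "qd": joint speeds; "tau": joint torques, N m; "position": TCP position; "tcp_rot": TCP orientation; "wrist_force": force on the tool from outside, world axes, zero at the start; "wrist_torque": the same for the moment, N m; "gripper_width": finger opening in m.
Only numpy, scipy, OpenCV 4.12 (cv2) and the standard library are available. Lean on these libraries where they do the work, as an engineer would, in place of code of your own. Each camera call takes 0.05 s, during which the arm holds its last target. There are 200 camera calls.

## Working session

There is one attempt and no reset: what is moved stays moved. The work goes in short steps, Python scripts to look and compute and a tool call to move; the robot and the scene stay as the last step left them, time stands still between calls to the robot, and variables do not carry over. Pictures are saved under pics/ and viewed, on a budget of 10 in all, crops included, one or two more only if the job needs it, and the job is handed in when it is done.

Besides the shell and the picture viewer there is one more tool, called as name(argument=value, ...), one argument or row to a line, values as JSON. play_rows: Moves the arm, as the interface text tells. Its arguments: {"type":"object","properties":{"series":{"type":"array","items":{"type":"number"}},"grip_force":{"type":"number"}},"required":["series"]}

```bash
mkdir -p pics
cat > h.py <<'E'
from station import r
import numpy as np, cv2
from scipy.spatial.transform import Rotation as Ro
def Rq(q): return Ro.from_quat([q[1],q[2],q[3],q[0]])
def find(cam,names):
    c=r.calibration(cam); R=np.array(c["R"]); t=np.array(c["t"])
    for n in names:
        for d in r.recognise(cam,n)[:2]:
            print(cam,n,round(d["conf"],2),np.round(R.T@(np.array(d["at"])-t),4))
def pic(cam,fn):
    im=r.grab_frame(cam); cv2.imwrite("pics/"+fn,im[:,:,::-1]); return im
E
python3 - <<'E'
from h import *
s=r.observe(); print({k:np.round(v,3) for k,v in s.items()}, r.grasp_offset)
for c in ["top","scene"]:
    pic(c,c+"0.png"); find(c,["spool","pin_tip","plunger_tip","dispenser","hex_key_set","kapton_roll","marker_1","dropper_bottle"])
E
```

```text
{'clock': np.float64(0.0), 'joint_pos': array([-1.495,  0.259,  1.536, -0.   ,  1.348, -0.203]), 'qd': array([-0.001,  0.   ,  0.   , -0.001, -0.002,  0.001]), 'tau': array([-1.0000e-03, -4.4604e+01, -2.9058e+01, -0.0000e+00,  1.2000e-02,
        0.0000e+00]), 'position': array([ 0.151, -0.528,  0.23 ]), 'tcp_rot': array([-0.001,  0.99 ,  0.139,  0.   ]), 'wrist_force': array([-0.046,  0.434, -0.157]), 'wrist_torque': array([-0.037, -0.007, -0.01 ]), 'gripper_width': np.float64(0.085)} 0.0187
top spool 0.95 [ 0.5284 -0.1816  0.0346]
top pin_tip 0.74 [ 0.5294 -0.1848  0.0366]
top plunger_tip 0.41 [0.4949 0.0927 0.0105]
top dispenser 0.93 [0.4968 0.0901 0.0157]
top hex_key_set 0.74 [0.5534 0.3325 0.0144]
top hex_key_set 0.68 [0.4957 0.0945 0.0139]
top kapton_roll 0.21 [0.4909 0.0952 0.0153]
top marker_1 0.76 [ 0.4311 -0.3589  0.0106]
top marker_1 0.18 [0.4994 0.0866 0.0162]
top dropper_bottle 0.61 [ 0.6979 -0.0035  0.0616]
top dropper_bottle 0.59 [ 0.5297 -0.1845  0.0331]
scene spool 0.7 [ 0.5295 -0.1718  0.0322]
scene pin_tip 0.65 [0.6977 0.0063 0.0521]
scene pin_tip 0.62 [ 0.5275 -0.1769  0.0296]
scene dispenser 0.63 [0.4871 0.115  0.0182]
scene hex_key_set 0.79 [0.5461 0.3351 0.0141]
scene kapton_roll 0.79 [ 0.6911 -0.1407  0.0221]
scene dropper_bottle 0.86 [0.6984 0.0054 0.0484]
```

```bash
python3 -c "
import cv2,numpy as np
a=cv2.imread('pics/top0.png');b=cv2.imread('pics/scene0.png')
cv2.imwrite('pics/both.png',cv2.resize(np.vstack([a,b]),(480,600)))"
```

```text
(no output)
```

View pics/top0.png

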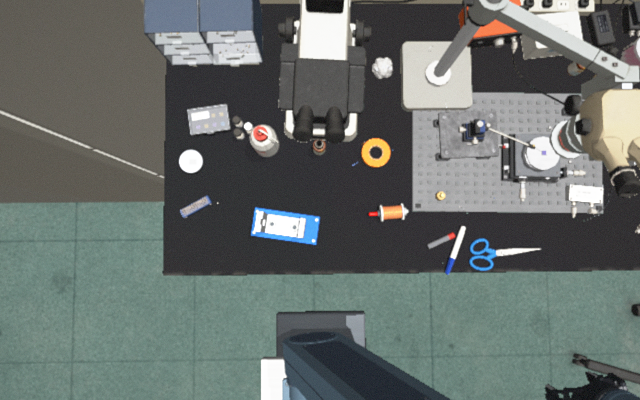

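View pics/scene0.png

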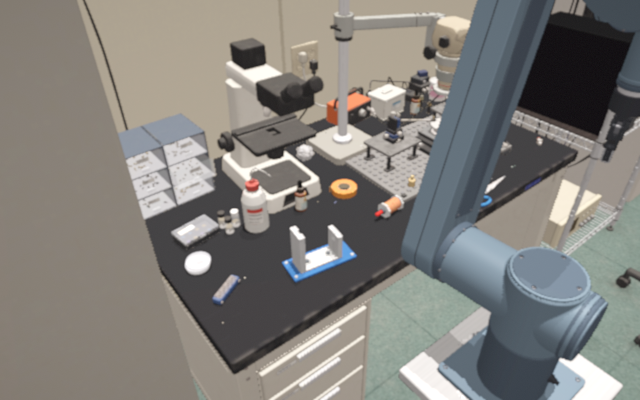

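The top picture shows the spool at (393,212) with its plunger to the left (+y). The dispenser is at (285,226), slightly rotated, and the scene view shows its tall cheek on the +y side. I'll move to a view above the spool.

```bash
cat >> h.py <<'E'
def plan(p,yaw,n,hand,pitch=0):
    "even rows to TCP target p, tool down, tool x at yaw deg in world"
    s=r.observe(); p0=np.array(s["position"]); R0=Rq(s["tcp_rot"])
    R1=Ro.from_euler('z',yaw,degrees=True)*Ro.from_euler('x',180,degrees=True)
    if pitch: R1=R1*Ro.from_euler('y',pitch,degrees=True)
    w=(R0.inv()*R1).as_rotvec(); d=(np.array(p)-p0)/n; Rc=R0
    for i in range(n):
        print(*np.round(Rc.inv().apply(d),4),*np.round(np.degrees(w)/n,2),hand,sep=', ',end=',\n'); Rc=Rc*Ro.from_rotvec(w/n)
E
python3 -c "
from h import *
plan([.50,-.11,.25],90,10,-1)"
```

```text
0.045, -0.0307, -0.0019, 0.0, 0.0, -7.4, -1,
0.0486, -0.0246, -0.0019, 0.0, 0.0, -7.4, -1,
0.0514, -0.0181, -0.0019, 0.0, 0.0, -7.4, -1,
0.0533, -0.0114, -0.0019, 0.0, 0.0, -7.4, -1,
0.0543, -0.0044, -0.0019, 0.0, 0.0, -7.4, -1,
0.0544, 0.0026, -0.0019, 0.0, 0.0, -7.4, -1,
0.0536, 0.0096, -0.0019, 0.0, 0.0, -7.4, -1,
0.0519, 0.0164, -0.0019, 0.0, 0.0, -7.4, -1,
0.0494, 0.023, -0.0019, 0.0, 0.0, -7.4, -1,
0.046, 0.0292, -0.0019, 0.0, 0.0, -7.4, -1,
```

play_rows(
  series=[0.045, -0.031, -0.002, 0, 0, -7.4, -1, 0.049, -0.025, -0.002, 0, 0, -7.4, -1, 0.051, -0.018, -0.002, 0, 0, -7.4, -1, 0.053, -0.011, -0.002, 0, 0, -7.4, -1, 0.054, -0.004, -0.002, 0, 0, -7.4, -1, 0.054, 0.003, -0.002, 0, 0, -7.4, -1, 0.054, 0.01, -0.002, 0, 0, -7.4, -1, 0.052, 0.016, -0.002, 0, 0, -7.4, -1, 0.049, 0.023, -0.002, 0, 0, -7.4, -1, 0.046, 0.029, -0.002, 0, 0, -7.4, -1],
)

```text
clock: 2.15
position: [0.5009, -0.1096, 0.2516]
tcp_rot: [0.0, 0.706, 0.708, 0.0]
wrist_force: [0.3, -0.3, 0.4]
gripper_width: 0.0852
```

Run:
```python
from h import *
s=r.observe();print(s["clock"],s["position"],Rq(s["tcp_rot"]).as_matrix().round(3))
c=r.calibration("wrist");print(c)
pic("wrist","w0.png"); find("wrist",["spool","pin_tip","plunger_tip","dispenser"])
```

```text
2.15 [ 0.50089822 -0.10962071  0.25163617] [[-0.004  1.     0.001]
 [ 1.     0.004 -0.   ]
 [-0.     0.001 -1.   ]]
{'camera_matrix': array([[309.70691629,   0.        , 318.91085387],
       [  0.        , 309.70691629, 200.41431503],
       [  0.        ,   0.        ,   1.        ]]), 'R': array([[ 9.99989417e-01,  4.59257610e-03,  2.71433948e-04],
       [ 4.31190736e-03, -9.56178900e-01,  2.92751292e-01],
       [ 1.60402200e-03, -2.92747024e-01, -9.56188584e-01]]), 't': array([-0.50126551, -0.15166415,  0.36646647])}
wrist spool 0.78 [ 0.5332 -0.1796  0.0336]
wrist pin_tip 0.68 [ 0.5401 -0.1788  0.0343]
wrist pin_tip 0.62 [0.5015 0.0494 0.0091]
wrist dispenser 0.56 [0.495  0.0462 0.0128]
```

View pics/w0.png

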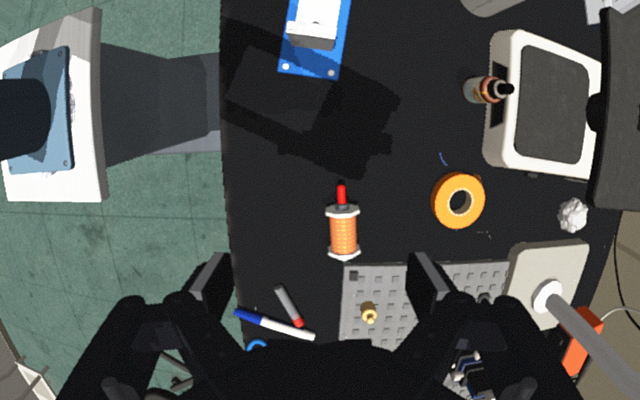

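The wrist view shows the spool with its plunger tip at (341,184) and its flanges at about (342,211) and (344,253). The end of the dispenser is at the top, around (310,70).

```bash
cat >> h.py <<'E'
def unproj(px,z,c):
    K=c["camera_matrix"];R=np.array(c["R"]);t=np.array(c["t"])
    u=np.array([(px[0]-K[0,2]),(px[1]-K[1,2])]);rr=np.hypot(*u);th=rr/K[0,0]
    d=np.array([*(u/rr*np.sin(th)),np.cos(th)]);d=R.T@d;C=-R.T@t
    return C+d*(z-C[2])/d[2]
E
python3 - <<'E'
from h import *
c=r.calibration("wrist")
im=cv2.imread("pics/w0.png");hsv=cv2.cvtColor(im,cv2.COLOR_BGR2HSV)
sub=np.zeros(im.shape[:2],np.uint8);sub[175:270,320:370]=1
red=((hsv[...,0]<6)|(hsv[...,0]>174))&(hsv[...,1]>180)&(sub>0)
org=(hsv[...,0]>=6)&(hsv[...,0]<22)&(hsv[...,1]>100)&(sub>0)
for n,m in (("red",red),("org",org)):
    y,x=np.nonzero(m);print(n,len(x),x.min(),x.max(),y.min(),y.max(),x.mean(),y.mean())
    for yy in range(y.min(),y.max()+1,4): print(yy,x[y==yy].min(),x[y==yy].max(),end='; ')
for p in [(341,184),(342,211),(344,253)]: print(p,unproj(p,.021,c))
E
```

```text
red 171 337 346 184 203 341.0 193.91812865497076
184 339 342; 188 337 345; 192 337 345; 196 337 345; 200 337 346; org 930 329 356 201 254 342.9483870967742 234.8279569892473
201 336 336; Traceback (most recent call last):
  File "<stdin>", line 9, in <module>
    return umr_minimum(a, axis, None, out, keepdims, initial, where)
ValueError: zero-size array to reduction operation minimum which has no identity
```

Run:
```python
from h import *
c=r.calibration("wrist")
a=unproj((340.8,183.5),.021,c);b=unproj((341,194),.021,c);m=unproj((343,235),.038,c);
print(a,b,m)
m[2]=a[2]; ax=(a-m)/np.linalg.norm(a-m); o=a-.062*ax; print(ax,np.degrees(np.arctan2(ax[1],ax[0])),np.linalg.norm(a-m),o)
yaw=np.degrees(np.arctan2(ax[1],ax[0])); g=o-.009*ax; g[2]=.10; print(g); plan(g,yaw,5,-1)
```

```text
[ 0.527325   -0.12921827  0.021     ] [ 0.52784007 -0.14279225  0.021     ] [ 0.53036016 -0.19136788  0.038     ]
[-0.04877813  0.99880964  0.        ] 92.7958903859386 0.062223682547758966 [ 0.53034925 -0.19114447  0.021     ]
[ 0.53078825 -0.20013375  0.1       ]
-0.0178, 0.0063, 0.0302, -0.01, 0.0, -0.56, -1,
-0.0179, 0.0061, 0.0302, -0.01, 0.0, -0.56, -1,
-0.0179, 0.0059, 0.0302, -0.01, 0.0, -0.56, -1,
-0.018, 0.0057, 0.0302, -0.01, 0.0, -0.56, -1,
-0.018, 0.0056, 0.0302, -0.01, 0.0, -0.56, -1,
```

play_rows(
  series=[-0.018, 0.006, 0.03, 0, 0, -0.56, -1, -0.018, 0.006, 0.03, 0, 0, -0.56, -1, -0.018, 0.006, 0.03, 0, 0, -0.56, -1, -0.018, 0.006, 0.03, 0, 0, -0.56, -1, -0.018, 0.006, 0.03, 0, 0, -0.56, -1, 0, 0, 0.025, 0, 0, 0, -1, 0, 0, 0.025, 0, 0, 0, -1, 0, 0, 0.025, 0, 0, 0, -1, 0, 0, 0.016, 0, 0, 0, -1, 0, 0, 0.0075, 0, 0, 0, -1],
)

```text
clock: 3.65
position: [0.5307, -0.2013, 0.0021]
tcp_rot: [-0.001, 0.69, 0.723, -0.0]
wrist_force: [-0.3, 1.0, 0.3]
gripper_width: 0.0848
```

play_rows(
  series=[0, 0, 0, 0, 0, 0, 0.3, 0, 0, 0, 0, 0, 0, 1, 0, 0, 0, 0, 0, 0, 1, 0, 0, 0, 0, 0, 0, 1, 0, 0, 0, 0, 0, 0, 1, 0, 0, 0, 0, 0, 0, 1, 0, 0, 0, 0, 0, 0, 1, 0, 0, 0, 0, 0, 0, 1, 0, 0, -0.02, 0, 0, 0, 1, 0, 0, -0.04, 0, 0, 0, 1],
  grip_force=60,
)

```text
clock: 4.9
position: [0.5299, -0.1994, 0.0616]
tcp_rot: [-0.002, 0.69, 0.724, -0.001]
wrist_force: [0.7, -0.9, -0.9]
gripper_width: 0.0329
```

Run:
```python
from h import *
s=r.observe();print(s["clock"],s["position"],Rq(s["tcp_rot"]).as_matrix().round(3),s["gripper_width"],s["wrist_force"])
plan([.47,-.07,.25],93,5,1)
```

```text
4.9 [ 0.52991441 -0.19943516  0.06161055] [[-0.048  0.999 -0.004]
 [ 0.999  0.049  0.003]
 [ 0.003 -0.004 -1.   ]] 0.032933626969862344 [ 0.7218939  -0.85312336 -0.90980831]
0.0265, -0.0109, -0.0376, -0.05, -0.03, -0.04, 1,
0.0265, -0.0108, -0.0376, -0.05, -0.03, -0.04, 1,
0.0265, -0.0108, -0.0376, -0.05, -0.03, -0.04, 1,
0.0265, -0.0107, -0.0376, -0.05, -0.03, -0.04, 1,
0.0265, -0.0107, -0.0377, -0.05, -0.03, -0.04, 1,
```

play_rows(
  series=[0.015, -0.004, -0.04, 0, 0, 0, 1, 0.025, -0.004, -0.04, 0, 0, 0, 1, 0.03, -0.004, -0.04, 0, 0, 0, 1, 0.03, -0.004, -0.03, 0, 0, 0, 1, 0.03, -0.004, -0.02, 0, 0, 0, 1, 0.03, -0.004, -0.015, 0, 0, 0, 1, 0.025, -0.004, -0.005, 0, 0, 0, 1, 0.015, -0.002, 0, 0, 0, 0, 1, 0, 0, 0, 0, 0, 0, 1, 0, 0, 0, 0, 0, 0, 1],
)

```text
clock: 6.15
position: [0.4919, -0.0028, 0.2523]
tcp_rot: [-0.0, 0.69, 0.724, -0.0]
wrist_force: [0.4, 0.0, -1.0]
gripper_width: 0.0331
```

Run:
```python
from h import *
s=r.observe();print(s["clock"],s["position"],s["wrist_force"],s["gripper_width"])
c=r.calibration("wrist")
im=pic("wrist","w1.png"); find("wrist",["spool","plunger_tip","pin_tip","dispenser"])
hsv=cv2.cvtColor(im,cv2.COLOR_RGB2HSV)
m=((hsv[...,0]>98)&(hsv[...,0]<118)&(hsv[...,1]>150)&(hsv[...,2]>80)).astype(np.uint8)
m[300:]=0;m[:,:200]=0
n,l,st,ce=cv2.connectedComponentsWithStats(m);i=1+st[1:,4].argmax();print(st[i])
cn,_=cv2.findContours((l==i).astype(np.uint8),cv2.RETR_EXTERNAL,cv2.CHAIN_APPROX_NONE)
pts=np.vstack(cn)[:,0]; W=np.array([unproj(p,.008,c)[:2] for p in pts])
(cx,cy),wh,an=cv2.minAreaRect((W*1000).astype(np.float32));print(cx,cy,wh,an)
```

```text
6.15 [ 0.49192235 -0.00283367  0.25230636] [ 0.39301418  0.04553138 -0.97372669] 0.03312729631236883
wrist spool 0.78 [0.4896 0.0215 0.2828]
wrist plunger_tip 0.56 [0.4891 0.0565 0.2732]
wrist pin_tip 0.93 [0.4937 0.0183 0.2823]
wrist pin_tip 0.26 [0.4906 0.0554 0.2739]
wrist dispenser 0.63 [0.5007 0.1093 0.0157]
wrist dispenser 0.3 [0.4892 0.0547 0.2749]
[ 286   20   32  138 1339]
467.32977294921875 97.2373046875 (176.3448944091797, 23.358749389648438) 86.03888702392578
```

View pics/w1.png

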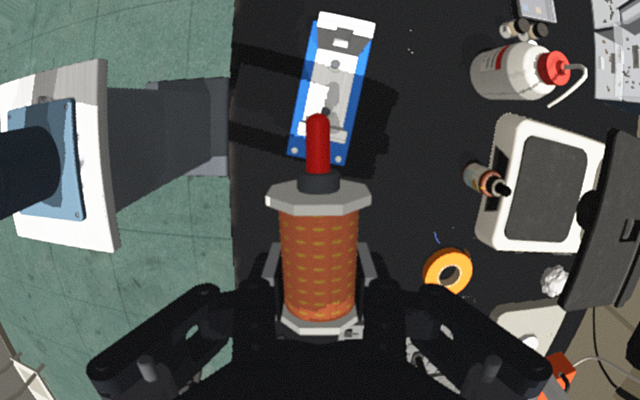

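The dispenser runs from (345,15) at the tall cheek to (315,160) at the near end of the blue base. The spool is held straight, with its plunger tip at about (317,114).

```bash
python3 - <<'E'
from h import *
c=r.calibration("wrist"); s=r.observe()
im=cv2.cvtColor(cv2.imread("pics/w1.png"),cv2.COLOR_BGR2HSV)
h,sa,v=im[...,0].astype(int),im[...,1],im[...,2]
m=((h>98)&(h<120)&(sa>120)&(v>50)).astype(np.uint8);m[172:]=0;m[:,:280]=0;m[:,385:]=0;m[:28]=0
L=[];Rr=[]
for y in range(45,150):
    x=np.nonzero(m[y])[0]
    if len(x)>1: 
        L.append(unproj((x.min()-.5,y),.008,c)); Rr.append(unproj((x.max()+.5,y),.008,c))
L=np.array(L);Rr=np.array(Rr)
for q in (L,Rr):
    vx,vy,x0,y0=cv2.fitLine((q[:,:2]*1000).astype(np.float32),cv2.DIST_HUBER,0,.01,.01).ravel()
    print("edge dir",np.degrees(np.arctan2(vy,vx)),"x at y=100:",x0+(100-y0)*vx/vy,"y range",q[:,1].min(),q[:,1].max())
# near edge: per column max y
N=[]
for x in range(295,340):
    y=np.nonzero(m[:,x])[0]
    if len(y): N.append(unproj((x,y.max()+.5),.008,c)[:2])
N=np.array(N);print("near",N[::5])
Z=s["position"][2]+r.grasp_offset
red=((h<6)|(h>174))&(sa>150)&(v>50);red[:100]=0;red[180:]=0;red[:,:295]=0;red[:,345:]=0
y,x=np.nonzero(red);print("red",y.min(),y.max())
for yy in (116,122,130,140,150,160):
    xx=x[y==yy]; print(yy,xx.min(),xx.max(),unproj((xx.mean(),yy),Z,c))
print("tip",unproj((317,y.min()),Z,c))
E
python3 -c "
import cv2;a=cv2.imread('pics/w1.png')[0:180,250:420];cv2.imwrite('pics/w1c.png',cv2.resize(a,None,fx=3.3,fy=3.3,interpolation=2))"
```

```text
edge dir 81.221405 x at y=100: 462.10587 y range 0.01852181337099737 0.15121063165158394
edge dir 81.07825 x at y=100: 540.601 y range 0.022300787955460075 0.15670149822996698
near [[4.61686892e-01 9.37634000e-03]
 [4.68074852e-01 8.35623896e-03]
 [4.74408176e-01 8.63079094e-03]
 [4.76277447e-01 1.08426216e-01]
 [4.80934699e-01 1.39291968e-01]
 [5.10310104e-01 1.32590114e-03]
 [5.16750383e-01 3.65930236e-04]]
red 114 173
116 311 325 [0.48901511 0.06818665 0.27126356]
122 306 328 [0.48873248 0.06575288 0.27126356]
130 307 328 [0.489085   0.06253574 0.27126356]
140 307 328 [0.48927727 0.05848574 0.27126356]
150 307 328 [0.48947041 0.05440897 0.27126356]
160 306 328 [0.4894616  0.05028686 0.27126356]
tip [0.48857973 0.06897223 0.27126356]
```

View pics/w1c.png

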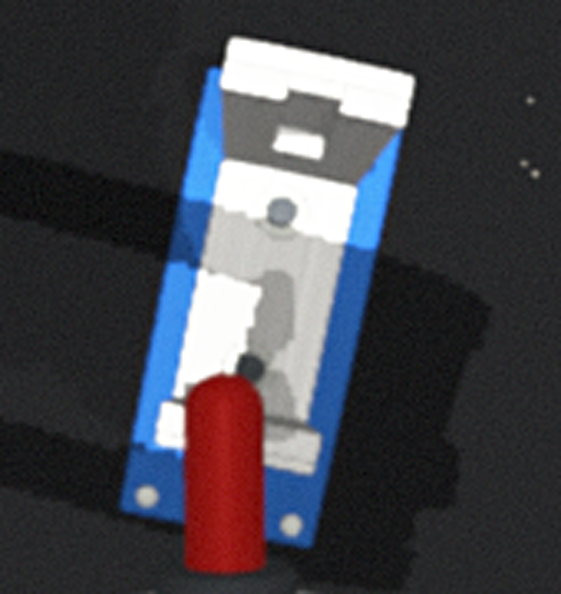

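Run:
```python
from h import *
c=r.calibration("wrist")
D=np.array([.500,.0925,0]);a=np.radians(81.15);ey=np.array([np.cos(a),np.sin(a),0]);ex=np.array([np.sin(a),-np.cos(a),0])
def loc(p,z):
    q=unproj((250+p[0]/3.3,p[1]/3.3),z,c)-D; return np.round([q@ex*1000,q@ey*1000],1)
for n,p,z in [("tall in L",(222,88),.12),("tall in R",(408,127),.12),("tall out L",(230,38),.12),("tall out R",(414,76),.12),("groove L",(287,97),.12),("groove R",(342,108),.12),
 ("low in L",(165,400),.08),("low in R",(321,432),.08),("low out L",(156,445),.08),("low out R",(315,473),.08),
 ("base nearL",(121,511),.008),("base nearR",(308,547),.008),("recess L",(278,140),.0735),("floor far L",(222,158),.014),("floor far R",(357,187),.014)]: print(n,loc(p,z))
for yo in (-.045,):
    p=D+ey*(yo-.0098); p[2]=.16; print(p); plan(p,81.15,8,1)
```

```text
tall in L [-23.9  50.2]
tall in R [26.7 50.7]
tall out L [-24.8  65. ]
tall out R [25.5 65.7]
groove L [-6.5 51.2]
groove R [ 8.4 51.5]
low in L [-23.7 -39.1]
low in R [ 25.3 -39.1]
low out L [-23.7 -53.4]
low out R [ 26.2 -52. ]
base nearL [-35.9 -88. ]
base nearR [ 37.5 -87.4]
recess L [-6.3 49. ]
floor far L [-24.8  51.1]
floor far R [25.9 51. ]
[0.49156912 0.03835242 0.16      ]
0.0051, 0.0002, 0.0116, -0.0, 0.0, 1.45, 1,
0.0052, 0.0001, 0.0116, -0.0, 0.0, 1.45, 1,
0.0052, -0.0001, 0.0116, -0.0, 0.0, 1.45, 1,
0.0051, -0.0002, 0.0116, -0.0, 0.0, 1.45, 1,
0.0051, -0.0003, 0.0116, -0.0, 0.0, 1.45, 1,
0.0051, -0.0005, 0.0116, -0.0, 0.0, 1.45, 1,
0.0051, -0.0006, 0.0116, -0.0, 0.0, 1.45, 1,
0.0051, -0.0007, 0.0116, -0.0, 0.0, 1.45, 1,
```

```bash
cat >> h.py <<'E'
a_=np.radians(81.15);ey=np.array([np.cos(a_),np.sin(a_),0]);ex=np.array([np.sin(a_),-np.cos(a_),0])
D=np.array([.500,.0925,0])+.0009*ex
def tcp(yo,z):
    p=D+ey*(yo-.0098); p[2]=z-.0187; return p
def where():
    s=r.observe(); q=s["position"]-D; R=Rq(s["tcp_rot"]).as_matrix(); f=np.array(s["wrist_force"])
    print("t",round(s["clock"],2),"spool y %.1f lat %.1f z %.1f"%(1000*(q@ey)+9.8,1000*(q@ex),1000*q[2]+18.7),"yaw",np.degrees(np.arctan2(R[1,0],R[0,0])).round(2),"tilt",R[2,:2].round(4),"F y %.2f lat %.2f z %.2f"%(f@ey,f@ex,f[2]),"T",np.round(s["wrist_torque"],2),"w",round(s["gripper_width"],4))
E
python3 -c "
from h import *
where();plan(tcp(-.022,.110),81.15,8,1)"
```

```text
t 6.4 spool y -85.7 lat 5.9 z 271.3 yaw 92.72 tilt [ 0.     -0.0005] F y 0.41 lat -0.10 z -1.76 T [-0.02  0.03 -0.  ] w 0.033
0.0079, 0.0009, 0.0202, -0.0, 0.0, 1.45, 1,
0.008, 0.0007, 0.0202, -0.0, 0.0, 1.45, 1,
0.008, 0.0005, 0.0202, -0.0, 0.0, 1.45, 1,
0.008, 0.0003, 0.0202, -0.0, 0.0, 1.45, 1,
0.008, 0.0001, 0.0202, -0.0, 0.0, 1.45, 1,
0.008, -0.0001, 0.0202, -0.0, 0.0, 1.45, 1,
0.008, -0.0003, 0.0202, -0.0, 0.0, 1.45, 1,
0.008, -0.0005, 0.0202, -0.0, 0.0, 1.45, 1,
```

play_rows(
  series=[0.008, 0.0009, 0.025, 0, 0, 1.45, 1, 0.008, 0.0007, 0.025, 0, 0, 1.45, 1, 0.008, 0.0005, 0.025, 0, 0, 1.45, 1, 0.008, 0.0003, 0.025, 0, 0, 1.45, 1, 0.008, 0.0001, 0.02, 0, 0, 1.45, 1, 0.008, -0.0001, 0.02, 0, 0, 1.45, 1, 0.008, -0.0003, 0.013, 0, 0, 1.45, 1, 0.008, -0.0005, 0.0085, 0, 0, 1.45, 1, 0, 0, 0, 0, 0, 0, 1, 0, 0, 0, 0, 0, 0, 1],
)

```text
clock: 7.65
position: [0.4965, 0.0614, 0.0916]
tcp_rot: [0.0, 0.759, 0.651, 0.0]
wrist_force: [-0.1, -0.4, -1.9]
gripper_width: 0.0333
```

Run:
```python
from h import *
where()
pic("wrist","w2.png")
where();where()
```

```text
t 7.65 spool y -21.5 lat 0.4 z 110.3 yaw 81.19 tilt [-0.0001  0.0006] F y -0.42 lat -0.07 z -1.92 T [-0.01  0.03  0.01] w 0.0333
t 7.7 spool y -21.5 lat 0.5 z 110.5 yaw 81.18 tilt [-0.0001  0.0009] F y -0.61 lat 0.58 z -1.15 T [-0.02 -0.01 -0.02] w 0.0329
t 7.7 spool y -21.5 lat 0.5 z 110.5 yaw 81.18 tilt [-0.0001  0.0009] F y -0.61 lat 0.58 z -1.15 T [-0.02 -0.01 -0.02] w 0.0329
```

View pics/w2.png

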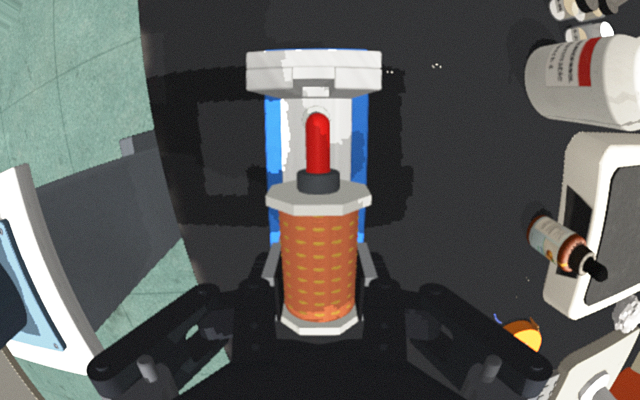

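The plunger tip at (317,112) is lined up with the groove, which spans columns 292–338 around row 80. I'll check the lateral offset in numbers.

Run:
```python
from h import *
c=r.calibration("wrist")
im=cv2.imread("pics/w2.png")
h=cv2.cvtColor(im,cv2.COLOR_BGR2HSV)
for y in (66,70,74,78,82,86,92): print(y,im[y,244:390:3,1])
red=((h[...,0]<6)|(h[...,0]>174))&(h[...,1]>150)
for y in (120,130,150):
    x=np.nonzero(red[y,290:345])[0]+290; q=unproj((x.mean(),y),.1105,c)-D; print(y,x.min(),x.max(),q@ex*1000,q@ey*1000)
for p in [(292,82),(337,82),(246,92),(381,92),(247,54),(381,52)]:
    q=unproj(p,.12,c)-D; print(p,q@ex*1000,q@ey*1000)
```

```text
66 [ 29 182 193 197 193 192 191 186 194 184 188 182 175 222 226 221 222 225
 224 220 221 222 223 222 218 217 219 222 226 222 217 219 217 214 213 216
 226 224 225 227 228 225 232 234 236 241  56  35  35]
70 [ 21 171 190 193 194 192 189 189 193 204 205 207 201 237 236 239 213 242
 240 238 240 236 237 235 236 234 236 236 239 241 216 241 240 237 236 236
 233 233 235 237 238 236 233 233 234 237  64  26  57]
74 [ 15 188 196 193 197 196 191 189 194 192 205 203 203 213 238 235 207 242
 240 239 238 237 235 234 235 234 236 236 239 241 221 237 238 238 236 237
 233 233 234 235 237 237 235 233 233 233  71  30  27]
78 [ 23 173 195 194 197 196 197 192 193 189 198 204 205 201 238 238 204 216
 215 210 204 197 193 190 192 187 191 194 201 204 195 237 237 239 236 237
 236 235 232 231 234 237 238 236 234 235  59  31  35]
82 [ 28 176 191 194 194 195 195 194 192 189 189 197 202 202 204 202 186 125
 126 128 125 126 124 125 127 121 125 122 117 112 165 235 237 235 236 236
 236 236 231 232 230 235 237 238 235 236  46  32  32]
86 [ 24 178 187 189 189 197 194 192 194 190 185 188 193 196 202 198 180 127
 121 128 161 163 160 163 160 159 147 137 133 110 167 234 232 235 233 236
 236 232 234 230 232 229 234 237 237 238  60  33  30]
92 [ 26  25  27  48  88 104 114 112 115 112 115 113 116 111 119 115 125 129
 130 125 208 229 239 237 235 233 235 238 225 107 124 126 125 127 126 122
 124 123 122 129 125 126 100  57  38  23  33  33  34]
120 307 327 0.49398890240169613 38.32516339700358
130 306 328 0.4955471989190978 34.289421295656915
150 307 328 0.6992031371805629 26.154903396613012
(292, 82) -8.588404627680001 52.92613459176341
(337, 82) 7.824840463032081 52.88709965154586
(246, 92) -25.829441895408884 49.80514769185162
(381, 92) 24.17558788458071 49.65940517998889
(247, 54) -25.391247547562024 64.37619058427859
(381, 52) 24.097700635665145 64.96499192641733
```

play_rows(
  series=[0.001, -0.0011, 0, 0, 0, 0, 1, 0.002, 0, 0, 0, 0, 0, 1, 0.002, 0, 0, 0, 0, 0, 1, 0.002, 0, 0, 0, 0, 0, 1, 0.002, 0, 0, 0, 0, 0, 1, 0.001, 0, 0, 0, 0, 0, 1, 0.001, 0, 0, 0, 0, 0, 1, 0, 0, 0, 0, 0, 0, 1, 0, 0, 0, 0, 0, 0, 1, 0, 0, 0, 0, 0, 0, 1],
)

```text
clock: 8.95
position: [0.4967, 0.0728, 0.0913]
tcp_rot: [0.0, 0.759, 0.651, 0.0]
wrist_force: [-0.0, -0.4, -1.9]
gripper_width: 0.0328
```

```bash
python3 -c "
from h import *
where()"
```

```text
t 8.95 spool y -10.2 lat -1.1 z 110.0 yaw 81.17 tilt [-0.  0.] F y -0.40 lat 0.05 z -1.95 T [-0.07  0.    0.02] w 0.0328
```

play_rows(
  series=[0.001, 0, 0, 0, 0, 0, 1, 0.001, 0, 0, 0, 0, 0, 1, 0, 0, 0, 0, 0, 0, 1, 0, 0, 0, 0, 0, 0, 1, 0, 0, 0, 0, 0, 0, 1, 0, 0, 0, 0, 0, 0, 1, 0, 0, 0, 0, 0, 0, 1, 0, 0, 0, 0, 0, 0, 1, 0, 0, 0, 0, 0, 0, 1, 0, 0, 0, 0, 0, 0, 1],
)

```text
clock: 10.2
position: [0.497, 0.0748, 0.0913]
tcp_rot: [-0.0, 0.759, 0.651, -0.0]
wrist_force: [-0.2, -1.2, -1.2]
gripper_width: 0.0327
```

```bash
python3 -c "
from h import *
where()"
```

```text
t 10.2 spool y -8.2 lat -1.1 z 110.0 yaw 81.17 tilt [ 0. -0.] F y -1.24 lat -0.02 z -1.21 T [-0.36  0.06  0.01] w 0.0327
```

play_rows(
  series=[0.001, 0, 0, 0, 0, 0, 1, 0.001, 0, 0, 0, 0, 0, 1, 0, 0, 0, 0, 0, 0, 1, 0, 0, 0, 0, 0, 0, 1, 0, 0, 0, 0, 0, 0, 1, 0, 0, 0, 0, 0, 0, 1, 0, 0, 0, 0, 0, 0, 1, 0, 0, 0, 0, 0, 0, 1, 0, 0, 0, 0, 0, 0, 1, 0, 0, 0, 0, 0, 0, 1],
)

```text
clock: 11.45
position: [0.4973, 0.0768, 0.0913]
tcp_rot: [-0.0, 0.759, 0.651, -0.0]
wrist_force: [0.0, -2.4, -1.8]
gripper_width: 0.0325
```

```bash
python3 -c "
from h import *
where()"
```

```text
t 11.45 spool y -6.2 lat -1.2 z 110.0 yaw 81.18 tilt [ 0. -0.] F y -2.41 lat 0.40 z -1.80 T [-0.42  0.02 -0.05] w 0.0325
```

play_rows(
  series=[0.002, 0, 0, 0, 0, 0, 1, 0.002, 0, 0, 0, 0, 0, 1, 0.002, 0, 0, 0, 0, 0, 1, 0.002, 0, 0, 0, 0, 0, 1, 0.002, 0, 0, 0, 0, 0, 1, 0.0015, 0, 0, 0, 0, 0, 1, 0.001, 0, 0, 0, 0, 0, 1, 0.0005, 0, 0, 0, 0, 0, 1, 0, 0, 0, 0, 0, 0, 1, 0, 0, 0, 0, 0, 0, 1],
)

```text
clock: 12.7
position: [0.4992, 0.0892, 0.0913]
tcp_rot: [0.0, 0.759, 0.651, -0.0]
wrist_force: [-0.7, -6.0, -1.6]
gripper_width: 0.0329
```

Run:
```python
from h import *
where()
im=pic("wrist","w3.png");c=r.calibration("wrist");z=r.observe()["position"][2]+.0187
h=cv2.cvtColor(im,cv2.COLOR_RGB2HSV)
red=((h[...,0]<6)|(h[...,0]>174))&(h[...,1]>150)&(h[...,2]>50);red[:90]=0;red[185:]=0
y,x=np.nonzero(red[:,295:345]);x+=295;print(y.min(),y.max(),x.mean())
for yy in (y.min(),y.max()): 
    q=unproj((317,yy),z,c)-D;print(yy,q@ey*1000)
```

```text
t 12.7 spool y 6.4 lat -1.2 z 110.0 yaw 81.19 tilt [-0.0009 -0.0003] F y -6.08 lat 0.22 z -1.64 T [-0.94  0.18  0.02] w 0.0329
154 173 317.74040632054175
154 52.46342371355963
173 44.56941483727918
```

View pics/w3.png

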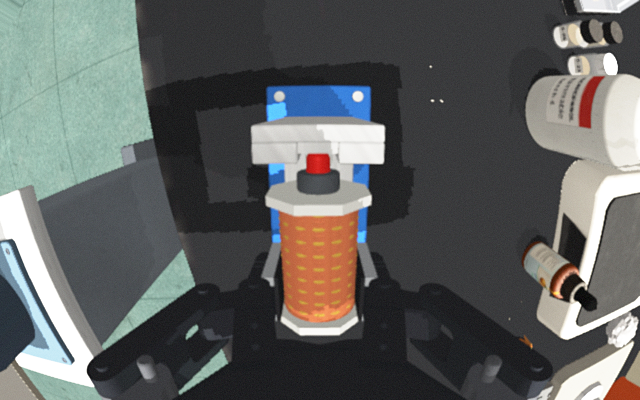

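The plunger is centred in the groove (318 against 317.7) and compressed by about 15 mm. I'll lower it until the pin passes the low cheek's top and then check the forces.

play_rows(
  series=[0, 0, 0.004, 0, 0, 0, 1, 0, 0, 0.006, 0, 0, 0, 1, 0, 0, 0.005, 0, 0, 0, 1, 0, 0, 0.003, 0, 0, 0, 1, 0, 0, 0.003, 0, 0, 0, 1, 0, 0, 0.002, 0, 0, 0, 1, 0, 0, 0.002, 0, 0, 0, 1, 0, 0, 0.001, 0, 0, 0, 1, 0, 0, 0.0005, 0, 0, 0, 1, 0, 0, 0, 0, 0, 0, 1],
)

```text
clock: 14.0
position: [0.4994, 0.0892, 0.0649]
tcp_rot: [0.0, 0.759, 0.651, -0.0]
wrist_force: [-1.3, -5.5, -1.4]
gripper_width: 0.0326
```

```bash
python3 -c "
from h import *
where()"
```

```text
t 14.0 spool y 6.5 lat -1.0 z 83.6 yaw 81.18 tilt [-0.0007  0.0002] F y -5.65 lat -0.44 z -1.38 T [-0.99  0.15  0.03] w 0.0326
```

play_rows(
  series=[0, 0, 0.002, 0, 0, 0, 1, 0, 0, 0.003, 0, 0, 0, 1, 0, 0, 0.004, 0, 0, 0, 1, 0, 0, 0.004, 0, 0, 0, 1, 0, 0, 0.003, 0, 0, 0, 1, 0, 0, 0.003, 0, 0, 0, 1, 0, 0, 0.0015, 0, 0, 0, 1, 0, 0, 0.0005, 0, 0, 0, 1, 0, 0, 0, 0, 0, 0, 1, 0, 0, 0, 0, 0, 0, 1],
)

```text
clock: 15.25
position: [0.4994, 0.0895, 0.0438]
tcp_rot: [0.0, 0.759, 0.651, -0.0]
wrist_force: [-1.0, -5.0, -1.5]
gripper_width: 0.0329
```

```bash
python3 -c "
from h import *
where()"
```

```text
t 15.25 spool y 6.7 lat -1.0 z 62.5 yaw 81.17 tilt [-0.0002  0.0001] F y -5.11 lat -0.17 z -1.53 T [-0.79  0.1  -0.  ] w 0.0329
```

play_rows(
  series=[-0.001, 0, 0, 0, 0, 0, 1, -0.001, 0, 0, 0, 0, 0, 1, -0.001, 0, 0, 0, 0, 0, 1, -0.001, 0, 0, 0, 0, 0, 1, -0.001, 0, 0, 0, 0, 0, 1, 0, 0, 0, 0, 0, 0, 1, 0, 0, 0, 0, 0, 0, 1, 0, 0, 0, 0, 0, 0, 1, 0, 0, 0, 0, 0, 0, 1, 0, 0, 0, 0, 0, 0, 1],
)

```text
clock: 16.5
position: [0.4985, 0.0847, 0.0438]
tcp_rot: [0.0, 0.759, 0.651, 0.0]
wrist_force: [0.3, -4.1, -1.5]
gripper_width: 0.0328
```

```bash
python3 -c "
from h import *
where()"
```

```text
t 16.5 spool y 1.9 lat -1.1 z 62.5 yaw 81.18 tilt [0. 0.] F y -3.97 lat 0.93 z -1.47 T [-0.59 -0.05 -0.06] w 0.0328
```

play_rows(
  series=[-0.001, 0, 0.0005, 0, 0, 0, 1, -0.001, 0, 0.0005, 0, 0, 0, 1, -0.001, 0, 0.0005, 0, 0, 0, 1, -0.0005, 0, 0, 0, 0, 0, 1, 0, 0, 0, 0, 0, 0, 1, 0, 0, 0, 0, 0, 0, 1, 0, 0, 0, 0, 0, 0, 1, 0, 0, 0, 0, 0, 0, 1, 0, 0, 0, 0, 0, 0, 1, 0, 0, 0, 0, 0, 0, 1],
)

```text
clock: 17.75
position: [0.4979, 0.0812, 0.0423]
tcp_rot: [-0.0, 0.759, 0.651, -0.0]
wrist_force: [-0.8, -3.1, -0.0]
gripper_width: 0.0331
```

```bash
python3 -c "
from h import *
where()"
```

```text
t 17.75 spool y -1.6 lat -1.2 z 61.0 yaw 81.18 tilt [ 0.     -0.0001] F y -3.14 lat -0.27 z -0.03 T [-0.42  0.25  0.01] w 0.0331
```

play_rows(
  series=[-0.0005, 0, 0.0003, 0, 0, 0, 1, -0.0005, 0, 0.0002, 0, 0, 0, 1, 0, 0, 0, 0, 0, 0, 1, 0, 0, 0, 0, 0, 0, 1, 0, 0, 0, 0, 0, 0, 1, 0, 0, 0, 0, 0, 0, 1, 0, 0, 0, 0, 0, 0, 1, 0, 0, 0, 0, 0, 0, 1, 0, 0, 0, 0, 0, 0, 1, 0, 0, 0, 0, 0, 0, 1],
)

```text
clock: 19.0
position: [0.4982, 0.0804, 0.0421]
tcp_rot: [0.0, 0.759, 0.651, 0.0]
wrist_force: [-1.3, -0.1, 5.3]
gripper_width: 0.0332
```

```bash
python3 -c "
from h import *
where()"
```

```text
t 19.0 spool y -2.5 lat -0.8 z 60.8 yaw 81.17 tilt [0.0003 0.0008] F y -0.27 lat -1.23 z 5.31 T [-0.01  0.2   0.03] w 0.0332
```

The collar and recess floors are in contact: Fy is near zero and Fz is about +7 N relative to before. I'll ease up slightly, open, and look.

play_rows(
  series=[0, 0, -0.0003, 0, 0, 0, 1, 0, 0, 0, 0, 0, 0, 1, 0, 0, 0, 0, 0, 0, 0.3, 0, 0, 0, 0, 0, 0, -0.2, 0, 0, 0, 0, 0, 0, -0.6, 0, 0, 0, 0, 0, 0, -1, 0, 0, 0, 0, 0, 0, -1, 0, 0, 0, 0, 0, 0, -1, 0, 0, 0, 0, 0, 0, -1, 0, 0, 0, 0, 0, 0, -1],
  grip_force=20,
)

```text
clock: 20.25
position: [0.4978, 0.0802, 0.0421]
tcp_rot: [-0.0, 0.759, 0.651, 0.0]
wrist_force: [0.1, -0.3, -0.2]
gripper_width: 0.0852
```

```bash
python3 -c "
from h import *
where()"
```

```text
t 20.25 spool y -2.6 lat -1.2 z 60.8 yaw 81.17 tilt [0. 0.] F y -0.30 lat 0.12 z -0.22 T [-0.04  0.03 -0.01] w 0.0852
```

play_rows(
  series=[0, 0, -0.015, 0, 0, 0, -1, 0, 0, -0.03, 0, 0, 0, -1, 0, 0, -0.04, 0, 0, 0, -1, 0, 0, -0.04, 0, 0, 0, -1, -0.025, 0, -0.03, 0, 0, 0, -1, -0.03, 0, -0.02, 0, 0, 0, -1, -0.03, 0, 0, 0, 0, 0, -1, -0.02, 0, 0, 0, 0, 0, -1, 0, 0, 0, 0, 0, 0, -1, 0, 0, 0, 0, 0, 0, -1],
)

```text
clock: 21.5
position: [0.4818, -0.0231, 0.2176]
tcp_rot: [0.0, 0.76, 0.65, 0.0]
wrist_force: [0.0, -0.0, 0.5]
gripper_width: 0.0855
```

Run:
```python
from h import *
where()
im=pic("wrist","w4.png");s=pic("scene","s4.png")
a=cv2.resize(im[60:260,220:420],(400,400),interpolation=2);b=cv2.resize(s[200:290,270:360],(400,400),interpolation=2)
cv2.imwrite("pics/c4.png",np.hstack([a,b])[:,:,::-1])
find("wrist",["spool","pin_tip","plunger_tip"])
```

```text
t 21.5 spool y -107.2 lat -1.1 z 236.3 yaw 81.16 tilt [0.0004 0.0006] F y -0.02 lat 0.02 z 0.49 T [ 0.05 -0.05  0.02] w 0.0855
wrist spool 0.79 [0.5029 0.0929 0.0755]
wrist pin_tip 0.72 [0.5002 0.0887 0.0721]
wrist pin_tip 0.5 [0.4969 0.0764 0.0095]
wrist plunger_tip 0.61 [0.5062 0.139  0.0619]
```

View pics/c4.png

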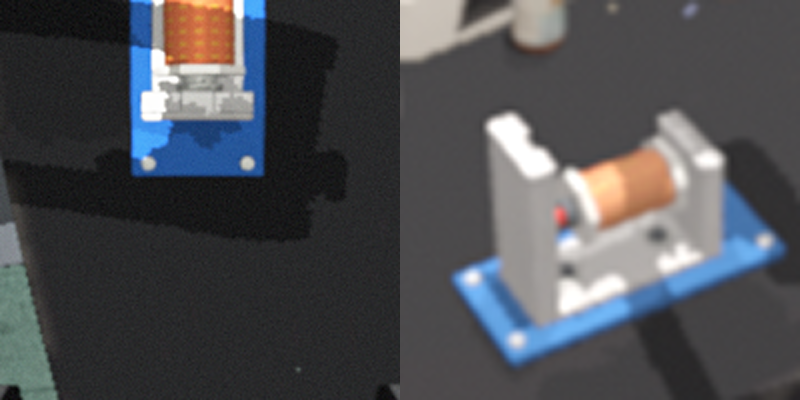

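Crops show the spool between the cheeks and level: its axis is parallel to the base edge, and the pin end is at the low cheek. I'll take one closer look at the whole fit from above.

Run:
```python
from h import *
c=r.calibration("wrist"); im=cv2.imread("pics/w4.png")
K=c["camera_matrix"]
def proj(y,z,x=0):
    X=D+ex*x/1000+ey*y/1000+np.array([0,0,z/1000]);q=c["R"]@X+c["t"];rr=np.hypot(q[0],q[1]);th=np.arctan2(rr,q[2]);return K[0,0]*th*q[:2]/rr+K[:2,2]
p=proj(-2.3,60);print(p)
x0,y0=int(p[0])-60,max(0,int(p[1])-70)
for n,y,z in [("low face edge top",-40.3,80),("flange outer top (x=-30)",-32.3,80.5),("drum end",-28.3,76.5),("drum end+",23.7,76.5),("flange+ outer",27.7,80.5),("sleeve end",35.7,70),("tall face top",49.7,120)]: print(n,((proj(y,z)-[x0,y0])*5).round())
cv2.imwrite("pics/c5.png",cv2.resize(im[y0:y0+118,x0:x0+120],None,fx=5,fy=5,interpolation=2))
```

```text
[319.61634381  67.32175256]
low face edge top [303. 530.]
flange outer top (x=-30) [303. 486.]
drum end [303. 465.]
drum end+ [304. 188.]
flange+ outer [304. 162.]
sleeve end [304. 135.]
tall face top [304. -24.]
```

View pics/c5.png

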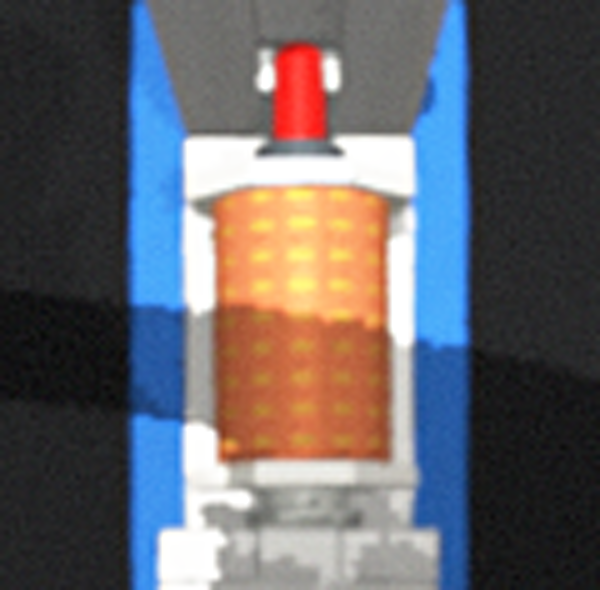

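The spool sits as predicted. The collar is against the low cheek (edge predicted at row 530, seen at about 528; flange at 486 in both), and the plunger tip is in the tall cheek's recess.

```bash
python3 -c "
from h import *
r.job_done();where()"
```

```text
the job is handed in; nothing more can be done
the job is handed in; nothing more can be done
```

The spool is loaded in the dispenser and the job is handed in, at about 21.6 s of the 46 s allowed.

- **Insertion:** I gripped the drum at 60 N. Touch put the yoke about 4.7 mm toward the tall cheek (the camera suggested about 5). I pressed the plunger in about 15 mm of its 18 mm, at about 6 N, and the pin passed the low cheek without catching.
- **Seating:** Easing the spool back toward the low cheek, I felt the collar meet its face. The pins touched the recess floors with about 7 N of downward force. I then eased up 0.3 mm, let go and raised the arm clear.
- **Last checks:** The close-up matches the predicted fitted position to within about 1 mm, with the plunger tip in the tall cheek's recess and the collar on the low cheek. In the scene view the spool is level.
- **Disagreement:** The arm's height reading at contact was 1.3 mm above the nominal 59.5 mm, which I put down to grip height and calibration.
- **Not checked:** I did not measure the other objects again at the end, but the arm stayed well clear of them. The final state read after hand-in was refused, so the last force reading, about zero, is from just before.

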